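Weigh the blue marker case on the sprung hook

ROBOT

A 6-joint arm with a two-finger parallel gripper is mounted at the origin on the work surface. World frame = base frame: x ahead of the robot, y to its left, z up, the work surface at z = 0. Lengths are in m, angles in degrees, forces in N, time in s.
With the tool pointing down it reaches from about 0.4 to 0.825 m from the base axis. Payload 7 kg.
Tool frame: the origin (TCP) lies at the very end of the fingers, on their centre line; the grasp point (between the pads) lies 19 mm behind it; z points along the fingers, y is the line along which they close (so a half turn about z gives the same grasp; the last joint's range is limited). The gripper opens to 88 mm and grips with 3 to 60 N. Pads are 19 mm wide; open, the fingers measure 130 mm over their backs; the gripper's body (78 mm by 193 mm) begins 47 mm behind the grasp point.
Start: joints at [-57.347, 20.546, 0.682, 0, -70.136, -16.507], TCP at [0.188, -0.648, 0.227] pointing down, gripper open.
Joint ranges: [-176.03, 176.03], [-82.01, 121.73], [-58.28, 71.71], [-173.87, 95.51], [-174.79, -0.11], [-173.66, 173.66]. Speed limits (degrees/s): [136.94, 136.94, 172.46, 180, 180, 180].

INTERFACE

Orientations are given as [roll, pitch, yaw] about the fixed x, y, z axes, in that order (R = Rz(yaw) Ry(pitch) Rx(roll)).
In Python, from plant import get_state, capture, close_job, regions_of gives the robot as it stands.
- The arm moves only by the tool jog_arm, never from a script. Its argument "moves" is a list of rows, each a list of 3 entries, a list of its own where there are three numbers: the shift along the tool's x, y, z in cm, then the turn about the tool's z in degrees, then the finger opening in cm, from 0 to 8.76. A call has 1 to 12 rows; each row shifts and turns the commanded pose from where the row before left it, along the tool's axes as they then stand; what a row does not reach is not made up. A row lasts 1/8 s, in which the tool goes at most 62.5 mm and 10.7 degrees, less where a joint would pass 70% of its speed; a pose out of reach is approached as far as the arm can. A call is refused whole if a number of a shift passes 6.25 or a number of a turn 10.7, either way. A call with a gripper value outside its range is refused whole. The fingers move at their own pace and stop on an object; "newtons" is the grip in N (left out, the last holds). Time passes only in rows, so rows that do not move let the fingers close. It gives the time, the measured TCP pose, the force, the opening and the grip force at its end, in the units of the state.
- get_state(): the state, without advancing time (a new reading comes with each control period).
- capture(name): name is "side" or "top"; returns a dict with "pixels" (400x640x3 uint8, blue, green, red), "mtx" (3x3 intrinsics, pixels), "k1" (the pictures are not rectified: a ray, as slopes to the right and down, at radius r is drawn at 1 + k1 r^2 times it, then the intrinsics apply), "world_from_camera" (4x4, takes a point from camera to world coordinates). Camera axes: x right, y down, z forward; pixel columns grow to the right and rows downward; lengths in m; the calibration is good to about 2 mm. A picture is of the moment at which its call begins. There is no depth.
- close_job(): hands the job in; it is judged then, once.
Trained networks look in a picture, given as the dict that the camera call returned (one of the last four; its "shot" number tells which), for a name from the list of things; names that differ only in an ending like _2 or _b are one class to them, and where a whole thing is asked for, a point or a joint stands for the part that bears it (a point fixed in the world has none). Each returns a list of dicts, best first, with "confidence" (0 to 1); they miss things now and then, are a little off and sometimes report something else, mostly with a low value. They report only what shows in the picture. A call takes as long as a camera call. They do not tell look-alikes from the thing itself.
- regions_of(picture, thing): "pixels" (400x640 bool, what is visible of it) and "pixel" ([column, row] in pixels, amid what is visible of it).
The state is a dict: "time_s": time; "joints": joint angles; "qd": joint speeds; "joint_torque": joint torques, N m; "tcp_pos": TCP position; "eef_rot": TCP orientation; "contact_force": force on the tool from outside, world axes, zero at the start; "moment": the same for the moment, N m; "gripper_width": finger opening in m; "gripper_force": force on a finger pad.
Only numpy, scipy, OpenCV 4.12 (cv2) and the standard library are available. Lean on these libraries where they do the work, as an engineer would, in place of code of your own. Each camera call takes 0.05 s, during which the arm holds its last target. There are 200 camera calls.

TASK

Weigh the blue marker case: hang it by its carry handle on the hook of the spring scale, setting it on gently so that the hook does not bang down on its stop. Let go, and wait until the hook has dipped and both hook and case have come to rest; do not disturb the orange case.

Things in the scene. Friction and masses are not known exactly. Their poses are not given: they have to be found in the camera images.
- case_blue: Blue hard marker case, 0.3 to 0.5 kg, upright. Origin under its centre, z up; alike after a half turn. Body 56 (x) by 84 (y) by 85 (z) mm. On it a rigid flat carry handle, 12 mm thick (x), 74 wide (y), frames a window 50 mm wide (y), 42 high (z 85 to 127), open through along x. Its solid top bar, z 127 to 157, is the place to grip, across the 12 mm; the arm goes under it.
- case_orange: Orange marker case of the same shape and size, same origin and axes: a bystander to leave where it is.
- hook_seat (a point): Top of the scale's level hook arm (a 10 mm steel bar, 215 mm up unloaded), mid-way along its straight part, where the handle bar rests; sinks with the hook. x: level along the arm, from free tip to column; z up. The free tip ends 53 mm off in -x and turns up 10 mm above this point; a 24 mm collar is 37 mm off in +x, the column 97 mm, its red head 7 mm above this point. Nothing above.
- dip (a joint): How far the sprung hook has sunk, in m: 0 unloaded, growing downwards, stop at 0.060. Spring 160 N/m: at rest the case sinks it by about 20 to 30 mm. If the case is let go with the spring not yet loaded, it bobs for about 2 s before it is still.
There are look-alikes about, which are no part of the job. Of the things that look like the case_blue, the middle-sized one is meant.

How it is judged:
By the outcome, as a careful person would: the job done as asked, in the order asked, and still so for the second after the job is handed in, with the robot touching nothing.
It also fails if it takes over 48 s, if anything falls off the work surface, if the arm or the gripper's body presses on something with over 40 N, if the wrist force passes 120 N, or if a joint passes its speed limit or range.

## Working session

There is one attempt and no reset: what is moved stays moved. The work goes in short steps, Python scripts to look and compute and a tool call to move; the robot and the scene stay as the last step left them, time stands still between calls to the robot, and variables do not carry over. Pictures are saved under pics/ and viewed, at most 10 in all, crops included, and the job is handed in when it is done.

Besides the shell and the picture viewer there is one more tool, called after ">>>" as name(argument=value, ...), one argument or row to a line, values as JSON. jog_arm: Moves the arm, as the interface text tells. Its arguments: {"type":"object","properties":{"moves":{"type":"array"},"newtons":{"type":"number"}},"required":["moves"]}

```bash
mkdir -p pics
cat > h.py <<'E'
import numpy as np, cv2
from plant import get_state, capture, close_job, regions_of
def ray(p,px):
    M=np.array(p["mtx"]);T=np.array(p["world_from_camera"])
    d=np.array([(px[0]-M[0,2])/M[0,0],(px[1]-M[1,2])/M[1,1]]);u=d.copy()
    for _ in range(20): u=d/(1+p["k1"]*(u@u))
    return T[:3,3],T[:3,:3]@np.array([u[0],u[1],1])
def at_z(p,px,z):
    o,d=ray(p,px);return o+d*(z-o[2])/d[2]
def proj(p,X):
    M=np.array(p["mtx"]);T=np.array(p["world_from_camera"])
    c=T[:3,:3].T@(np.array(X)-T[:3,3]);u=c[:2]/c[2];u=u*(1+p["k1"]*(u@u))
    return np.array([M[0,0]*u[0]+M[0,2],M[1,1]*u[1]+M[1,2]])
E
python3 - <<'E'
from h import *
for n in("top","side"):
    p=capture(n);cv2.imwrite(f"pics/{n}0.png",p["pixels"]);print(n,np.round(np.array(p["world_from_camera"])[:3],3).tolist())
    for t in("case_blue","case_orange","hook_seat"):
        for r in regions_of(p,t):
            m=r["pixels"].astype(np.uint8);ys,xs=np.nonzero(m)
            print(t,round(r["confidence"],2),np.round(r["pixel"]),xs.min(),xs.max(),ys.min(),ys.max(),m.sum(),np.round(at_z(p,r["pixel"],.08),3), cv2.minAreaRect(np.c_[xs,ys].astype(np.float32)))
E
```

```text
top [[0.025, -0.992, 0.12, 0.363], [-0.999, -0.021, 0.031, -0.05], [-0.028, -0.121, -0.992, 1.111]]
case_blue 0.87 [381. 213.] 364 398 195 234 917 [ 0.46  -0.176  0.08 ] ((381.8664245605469, 212.89382934570312), (25.49026107788086, 39.97336196899414), 24.443954467773438)
case_blue 0.8 [424. 207.] 409 437 193 214 404 [ 0.478 -0.278  0.08 ] ((422.712158203125, 204.2902374267578), (25.702238082885742, 17.390914916992188), 24.77513885498047)
case_blue 0.72 [382. 280.] 355 411 250 310 2186 [ 0.302 -0.179  0.08 ] ((384.3823547363281, 282.4705505371094), (62.939979553222656, 39.27317428588867), 59.036251068115234)
case_orange 0.95 [394. 140.] 380 408 116 161 983 [ 0.642 -0.206  0.08 ] ((394.300048828125, 138.10000610351562), (25.427120208740234, 46.26495361328125), 7.125016689300537)
hook_seat 0.6 [178. 165.] 154 244 144 182 840 [0.57  0.326 0.08 ] ((200.32003784179688, 165.202392578125), (21.584684371948242, 95.10570526123047), 75.7627182006836)
side [[-0.936, -0.161, 0.313, 0.163], [-0.352, 0.458, -0.817, 0.761], [-0.011, -0.874, -0.485, 0.644]]
case_blue 0.86 [416. 220.] 383 447 162 263 4975 [ 0.302 -0.196  0.08 ] ((415.0, 212.5), (101.0, 64.0), 90.0)
case_blue 0.58 [349. 221.] 330 369 180 248 2004 [ 0.448 -0.139  0.08 ] ((349.5, 214.0), (68.0, 39.0), 90.0)
case_blue 0.56 [346. 201.] 344 357 181 205 100 [ 0.486 -0.23   0.08 ] ((350.1629333496094, 192.53933715820312), (11.803732872009277, 24.271127700805664), 5.440331935882568)
case_orange 0.87 [284. 201.] 266 303 164 228 1702 [ 0.633 -0.178  0.08 ] ((284.5, 196.0), (64.0, 37.0), 90.0)
hook_seat 0.63 [212. 276.] 190 231 213 316 1420 [0.635 0.152 0.08 ] ((209.28594970703125, 263.04791259765625), (33.7637825012207, 103.80369567871094), 6.2710771560668945)
```

View pics/top0.png

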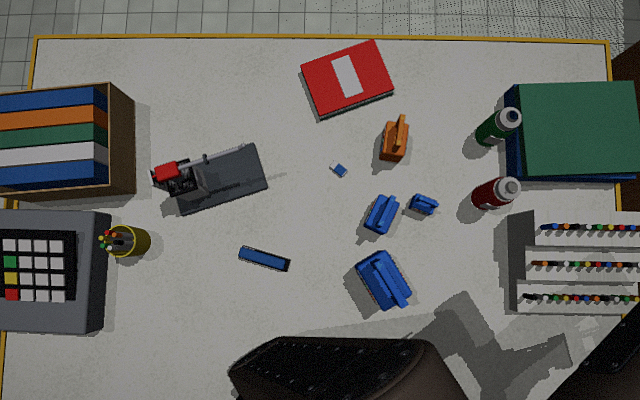

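View pics/side0.png

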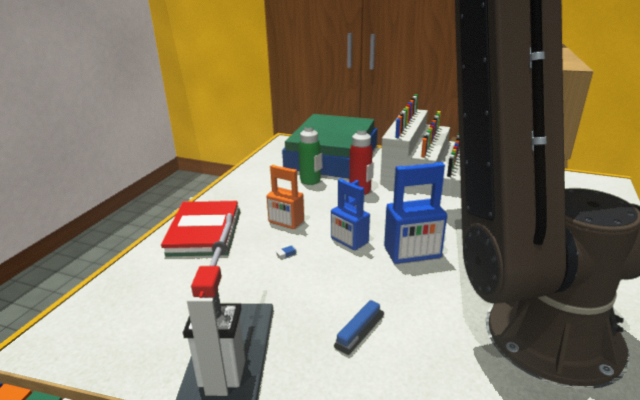

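The side view shows three blue cases. The middle-sized one is at top (381,213) / side (349,221), matching the orange case in size. The scale's red head is at top (167,171), with its arm running to the right.

```bash
cat >> h.py <<'E'
from scipy.optimize import minimize
def boxes():
    B=[(-28,28,-42,42,0,85),(-6,6,-37,-25,85,127),(-6,6,25,37,85,127),(-6,6,-37,37,127,157)]
    return [np.array([[x,y,z] for x in b[:2] for y in b[2:4] for z in b[4:]])/1000 for b in B]
def sil(p,x,y,yaw,z=0):
    m=np.zeros((1600,2560),np.uint8);c,s=np.cos(yaw),np.sin(yaw)
    for b in boxes():
        q=[proj(p,[x+c*v[0]-s*v[1],y+s*v[0]+c*v[1],z+v[2]]) for v in b]
        cv2.fillConvexPoly(m,cv2.convexHull(np.round(np.array(q)*4+1.5).astype(np.int32)),1)
    return cv2.resize(m.astype(np.float32),(640,400),interpolation=cv2.INTER_AREA)
def fit(views,x0,z=0):
    def cost(v):
        t=0
        for p,m in views:
            s=sil(p,v[0],v[1],v[2],z);t+=1-np.minimum(s,m).sum()/np.maximum(s,m).sum()
        return t
    best=None
    for yaw in np.radians(range(-90,90,15)):
        r=minimize(cost,[x0[0],x0[1],yaw],method="Nelder-Mead",options=dict(initial_simplex=np.array([[x0[0],x0[1],yaw],[x0[0]+.02,x0[1],yaw],[x0[0],x0[1]+.02,yaw],[x0[0],x0[1],yaw+.2]]),maxiter=60))
        if best is None or r.fun<best.fun:best=r
    return best
E
python3 - <<'E'
from h import *
P={n:capture(n) for n in("top","side")}
def near(p,t,px): return min(regions_of(p,t),key=lambda r:np.hypot(*(np.array(r["pixel"])-px)))["pixels"].astype(np.float32)
for t,a,b,x0 in(("case_blue",(381,213),(349,221),(.46,-.176)),("case_orange",(394,140),(284,201),(.64,-.2))):
    V=[(P["top"],near(P["top"],t,a)),(P["side"],near(P["side"],t,b))]
    for vv in (V,V[:1]):
        r=fit(vv,x0);print(t,np.round(r.x[:2],4),np.degrees(r.x[2]),r.fun)
# three-view crops of hook
a=cv2.resize(P["top"]["pixels"][130:220,140:280],(790,508),interpolation=cv2.INTER_CUBIC)
cv2.imwrite("pics/ht.png",a)
b=cv2.resize(P["side"]["pixels"][200:330,170:280],(500,590),interpolation=cv2.INTER_CUBIC)
cv2.imwrite("pics/hs.png",b)
E
```

```text
case_blue [ 0.4611 -0.1783] -114.84008197775498 0.17648845911026
case_blue [ 0.4606 -0.1782] 66.20520784554617 0.0722389817237854
case_orange [ 0.6483 -0.2095] 80.32053506454032 0.17657792568206787
case_orange [ 0.649  -0.2097] -99.43912026825075 0.08440160751342773
```

View pics/ht.png

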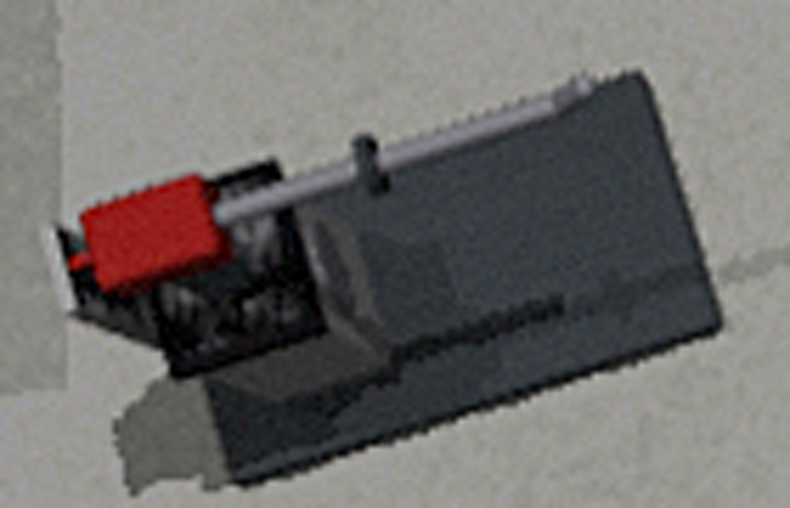

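View pics/hs.png

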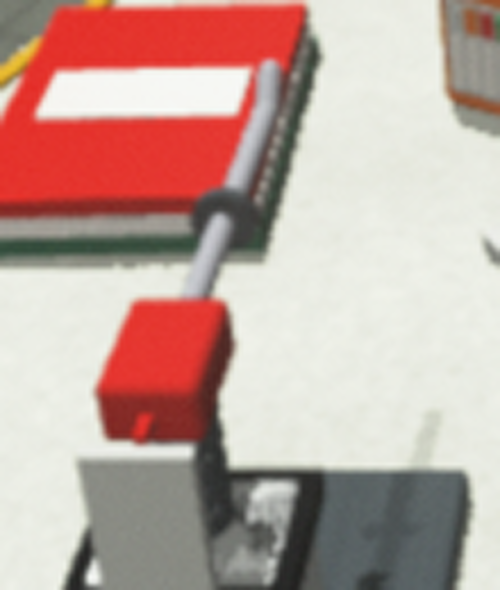

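The crops show the tip at top (245.5,144) / side (229,214). The collar is at top (205.5,159) / side (220,246.5), and the bar meets the head at top (178.5,167).

Run:
```python
from h import *
P={n:capture(n) for n in("top","side")}
f=lambda p,a,z:np.round(at_z(P[p],a,z),4)
tip=f("top",(245.3,143.7),.215);col=f("top",(205.2,158.7),.21);hd=f("top",(178.2,166.7),.21)
print(tip,col,hd)
print("side",f("side",(229,214.5),.222),f("side",(219.9,246.3),.21))
for a,b in((tip,col),(tip,hd),(col,hd)):
    d=(b-a)[:2];print(np.linalg.norm(d),np.degrees(np.arctan2(d[1],d[0])))
u=(hd-tip)[:2];u/=np.linalg.norm(u)
print("seat",col[:2]-.037*u,tip[:2]+.053*u, at_z(P["top"],(0,0),0)[:2])
s=get_state();print(s["tcp_pos"],s["eef_rot"],s["time_s"],s["gripper_width"])
import math
print(hd)
```

```text
[0.5921 0.1335 0.215 ] [0.5587 0.2207 0.21  ] [0.54   0.2791 0.21  ]
side [0.5868 0.1385 0.222 ] [0.5584 0.2178 0.21  ]
0.09337772753713809 110.95821505642495
0.15464077728723427 109.68871643327714
0.061320877358367915 107.75535051027984
seat [0.57116566 0.18586313] [0.57424378 0.18340146] [1.07342803 0.93143892]
[ 0.1876741  -0.64834608  0.22657772] [-1.79998823e+02  2.01836068e-04 -1.63854445e+02] 0.8 0.08770202092933636
[0.54   0.2791 0.21  ]
```

>>> jog_arm(
  moves=[
    [[0, 0, -5], 0, 5],
    [[-3.57, 3.41, 0], 0, 5],
    [[-3.57, 3.41, 0], 0, 5],
    [[-3.57, 3.41, 0], 0, 5],
    [[-3.57, 3.41, 0], 0, 5],
    [[-3.57, 3.41, 0], 0, 5],
    [[-3.57, 3.41, 0], 0, 5],
    [[-3.57, 3.41, 0], 0, 5],
    [[-3.57, 3.41, 0], 0, 5],
    [[-3.57, 3.41, 0], 0, 5],
    [[-3.57, 3.41, 0], 0, 5],
    [[-3.57, 3.41, 0], 0, 5],
  ],
)

```text
time_s: 2.3
tcp_pos: [0.4612, -0.1773, 0.277]
eef_rot: [-180.0, 0.1, -163.8]
contact_force: [0.6, 0.0, -0.0]
gripper_width: 0.0504
gripper_force: 0.0
```

>>> jog_arm(
  moves=[
    [[0, 0, 0], 10.1, 4],
    [[0, 0, 0], 10.1, 4],
    [[0, 0, 0], 10.1, 4],
    [[0, 0, 0], 10.1, 4],
    [[0, 0, 0], 0, 4],
    [[0, 0, 0], 0, 4],
  ],
)

```text
time_s: 3.05
tcp_pos: [0.4606, -0.1789, 0.2767]
eef_rot: [180.0, 0.0, 156.0]
contact_force: [0.7, -0.4, 0.3]
gripper_width: 0.04
gripper_force: 0.0
```

```bash
cat >> h.py <<'E'
def to(x,y,z,yaw):
    s=get_state();a=np.radians(s["eef_rot"][2]);d=np.array([x,y,z])-s["tcp_pos"]
    R=np.array([[np.cos(a),np.sin(a),0],[np.sin(a),-np.cos(a),0],[0,0,-1]])
    dy=(s["eef_rot"][2]-yaw+90)%180-90
    print("t",s["time_s"],"tcp",np.round(s["tcp_pos"],4),np.round(s["eef_rot"],2),"w",s["gripper_width"],"F",np.round(s["contact_force"],2),"gf",s["gripper_force"],"\nshift cm",np.round(100*R@d,2),"turn",round(dy,2))
E
python3 - <<'E'
from h import *
to(.4608,-.178,.134,155.8)
p=capture("top");print(np.round(proj(p,[.4608,-.178,.157]),1));
for r in regions_of(p,"case_blue"): print(r["pixel"],r["confidence"],r["pixels"].sum())
E
```

```text
t 3.05 tcp [ 0.4606 -0.1789  0.2767] [1.8000e+02 1.0000e-02 1.5597e+02] w 0.04001232677406331 F [ 0.71 -0.41  0.25] gf 0.0 
shift cm [1.000e-02 9.000e-02 1.427e+01] turn 0.17
[386.4 210.1]
[382.0, 282.5] 0.95 2181
[377.3, 218.8] 0.59 527
```

>>> jog_arm(
  moves=[
    [[0, 0.1, 5], 0, 4],
    [[0, 0, 5], 0, 4],
    [[0, 0, 3], 0, 4],
    [[0, 0, 1.25], 0, 4],
    [[0, 0, 0], 0, 4],
    [[0, 0, 0], 0, 4],
  ],
)

```text
time_s: 3.9
tcp_pos: [0.462, -0.1781, 0.1354]
eef_rot: [180.0, 0.1, 155.8]
contact_force: [0.2, -1.4, 0.7]
gripper_width: 0.04
gripper_force: 0.0
```

Run:
```python
from h import *
to(.4608,-.178,.134,155.8)
p=capture("side");q=p["pixels"][120:270,280:480];cv2.imwrite("pics/g.png",cv2.resize(q,(800,600),interpolation=cv2.INTER_CUBIC))
```

```text
t 3.9 tcp [ 0.462  -0.1781  0.1354] [1.7996e+02 1.2000e-01 1.5578e+02] w 0.039971639884370656 F [ 0.22 -1.38  0.72] gf 0.0 
shift cm [ 0.11 -0.04  0.14] turn -0.02
```

View pics/g.png

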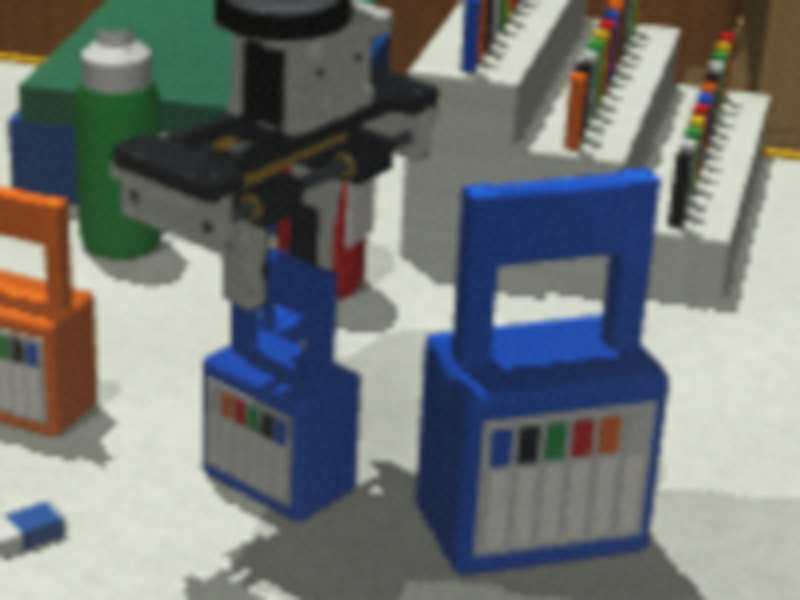

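The fingers straddle the middle case's bar at about (255,280), and the window below is clear. I'll close and lift.

>>> jog_arm(
  moves=[
    [[0, 0, 0], 0, 2],
    [[0, 0, 0], 0, 0.8],
    [[0, 0, 0], 0, 0.8],
    [[0, 0, 0], 0, 0.8],
    [[0, 0, 0], 0, 0.8],
    [[0, 0, 0], 0, 0.8],
    [[0, 0, -1], 0, 0.8],
    [[0, 0, -2.5], 0, 0.8],
    [[0, 0, -4], 0, 0.8],
    [[0, 0, -4], 0, 0.8],
    [[0, 0, 0], 0, 0.8],
    [[0, 0, 0], 0, 0.8],
  ],
  newtons=30,
)

```text
time_s: 5.45
tcp_pos: [0.4602, -0.1776, 0.2482]
eef_rot: [180.0, -0.1, 155.7]
contact_force: [-0.5, 0.2, -4.5]
gripper_width: 0.0117
gripper_force: 30.0
```

Run:
```python
from h import *
to(.612,.0726,.245,-160.3)
```

```text
t 5.45 tcp [ 0.4602 -0.1776  0.2482] [ 1.7998e+02 -9.0000e-02  1.5572e+02] w 0.011707084939050072 F [-0.51  0.23 -4.47] gf 29.99588280916214 
shift cm [-3.55 29.05  0.32] turn -43.98
```

>>> jog_arm(
  moves=[
    [[0, 2, 0], 0, 0.8],
    [[-0.5, 4, 0], 0, 0.8],
    [[-0.6, 4, 0], 0, 0.8],
    [[-0.6, 4, 0], 0, 0.8],
    [[-0.6, 4, 0], 0, 0.8],
    [[-0.6, 4, 0], 0, 0.8],
    [[-0.6, 4, 0], 0, 0.8],
    [[0, 3, 0], 0, 0.8],
  ],
)

```text
time_s: 6.45
tcp_pos: [0.6119, 0.0734, 0.2468]
eef_rot: [-179.9, -0.2, 155.8]
contact_force: [0.8, -0.2, -4.6]
gripper_width: 0.0119
gripper_force: 30.0
```

>>> jog_arm(
  moves=[
    [[0, 0, 0], -5, 0.8],
    [[0, 0, 0], -8, 0.8],
    [[0, 0, 0], -9, 0.8],
    [[0, 0, 0], -9, 0.8],
    [[0, 0, 0], -8, 0.8],
    [[0, 0, 0], -5, 0.8],
    [[0, 0, 0], 0, 0.8],
    [[0, 0, 0], 0, 0.8],
    [[0, 0, 0], 0, 0.8],
  ],
)

```text
time_s: 7.58
tcp_pos: [0.6119, 0.0721, 0.2488]
eef_rot: [180.0, -0.0, -160.3]
contact_force: [-0.1, 0.0, -3.6]
gripper_width: 0.0117
gripper_force: 30.0
```

Run:
```python
from h import *
to(.572,.1855,.245,-160.3)
P={n:capture(n) for n in("top","side")}
a=P["top"]["pixels"][120:220,140:300];b=P["side"]["pixels"][150:330,150:310]
cv2.imwrite("pics/a1.png",np.hstack([cv2.resize(a,(440,275),interpolation=cv2.INTER_CUBIC),cv2.resize(b,(244,275),interpolation=cv2.INTER_CUBIC)]) if 0 else cv2.resize(b,(530,596),interpolation=cv2.INTER_CUBIC))
# where does the case hang? silhouette from side
s=get_state();t=s["tcp_pos"];
best=None
r=max((r for r in regions_of(P["side"],"case_blue")),key=lambda r:-abs(r["pixel"][0]-proj(P["side"],[t[0],t[1],.18])[0]))
m=r["pixels"].astype(float);ys,xs=np.nonzero(m);print(r["pixel"],r["confidence"],xs.min(),xs.max(),ys.min(),ys.max())
for dz in(.125,.13,.134,.138,.143):
    k=sil(P["side"],t[0],t[1],np.radians(s["eef_rot"][2]-90),t[2]-dz)>.5;ys,xs=np.nonzero(k);print(dz,xs.min(),xs.max(),ys.min(),ys.max())
```

```text
t 7.575 tcp [0.6119 0.0721 0.2488] [ 1.8000e+02 -2.0000e-02 -1.6032e+02] w 0.011669430234418807 F [-0.08  0.03 -3.61] gf 29.99592214822769 
shift cm [-0.06 12.02  0.38] turn -0.02
[242.1, 215.6] 0.82 213 263 171 248
0.125 212 262 167 246
0.13 212 263 170 248
0.134 212 263 172 250
0.138 213 263 174 251
0.143 213 263 176 253
```

View pics/a1.png

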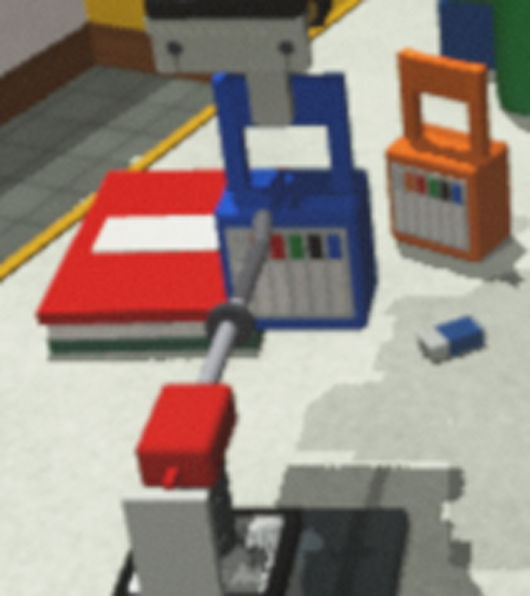

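>>> jog_arm(
  moves=[
    [[0, 0, 0.75], 0, 0.8],
    [[0, 1, 0], 0, 0.8],
    [[0, 1.5, 0], 0, 0.8],
    [[0, 1.5, 0], 0, 0.8],
    [[0, 1.5, 0], 0, 0.8],
    [[0, 1, 0], 0, 0.8],
    [[0, 0, 0], 0, 0.8],
    [[0, 0, 0], 0, 0.8],
    [[0, 0, 0], 0, 0.8],
  ],
)

```text
time_s: 8.85
tcp_pos: [0.5902, 0.1329, 0.2415]
eef_rot: [-180.0, -0.0, -160.3]
contact_force: [0.5, -0.3, -3.7]
gripper_width: 0.0116
gripper_force: 30.0
```

Run:
```python
from h import *
to(.572,.1855,.242,-160.3)
p=capture("side");b=p["pixels"][160:320,160:300]
cv2.imwrite("pics/a2.png",cv2.resize(b,(525,600),interpolation=cv2.INTER_CUBIC))
```

```text
t 8.85 tcp [0.5902 0.1329 0.2415] [-1.7999e+02 -1.0000e-02 -1.6028e+02] w 0.011629469042930989 F [ 0.48 -0.27 -3.71] gf 29.99587655067444 
shift cm [-0.06  5.57 -0.05] turn 0.02
```

View pics/a2.png

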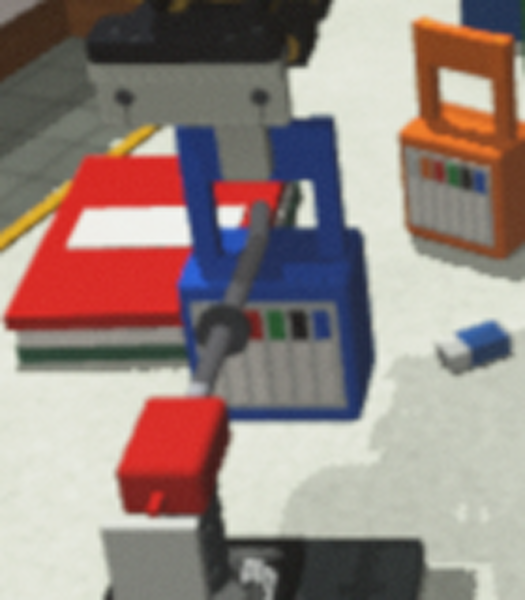

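The tip at (258,210) lies in the window, which spans (215–318, 180–245), and everything is centred and clear. I'll continue along the arm to the seat.

>>> jog_arm(
  moves=[
    [[0, 1, 0], 0, 0.8],
    [[0, 1.5, 0], 0, 0.8],
    [[0, 1.5, 0], 0, 0.8],
    [[0, 1, 0], 0, 0.8],
    [[0, 0.5, 0], 0, 0.8],
    [[0, 0, 0], 0, 0.8],
    [[0, 0, 0], 0, 0.8],
    [[0, 0, 0], 0, 0.8],
  ],
)

```text
time_s: 9.9
tcp_pos: [0.5716, 0.1847, 0.2416]
eef_rot: [-180.0, -0.0, -160.3]
contact_force: [0.7, 1.0, -2.8]
gripper_width: 0.0123
gripper_force: 30.0
```

>>> jog_arm(
  moves=[
    [[0, 0, 0.3], 0, 0.8],
    [[0, 0, 0.3], 0, 0.8],
    [[0, 0, 0.3], 0, 0.8],
    [[0, 0, 0.3], 0, 0.8],
    [[0, 0, 0.3], 0, 0.8],
    [[0, 0, 0.3], 0, 0.8],
    [[0, 0, 0.2], 0, 0.8],
    [[0, 0, 0], 0, 0.8],
    [[0, 0, 0], 0, 0.8],
    [[0, 0, 0], 0, 0.8],
  ],
)

```text
time_s: 11.15
tcp_pos: [0.5715, 0.185, 0.2217]
eef_rot: [180.0, 0.0, -160.3]
contact_force: [-0.1, 0.4, -3.6]
gripper_width: 0.0122
gripper_force: 30.0
```

Run:
```python
from h import *
to(.572,.1855,.215,-160.3)
p=capture("side");b=p["pixels"][160:320,160:300]
cv2.imwrite("pics/a3.png",cv2.resize(b,(525,600),interpolation=cv2.INTER_CUBIC))
```

```text
t 11.15 tcp [0.5715 0.185  0.2217] [ 1.8000e+02  1.0000e-02 -1.6026e+02] w 0.01218671948593773 F [-0.12  0.45 -3.61] gf 29.995924830436707 
shift cm [-0.06  0.03  0.67] turn 0.04
```

View pics/a3.png

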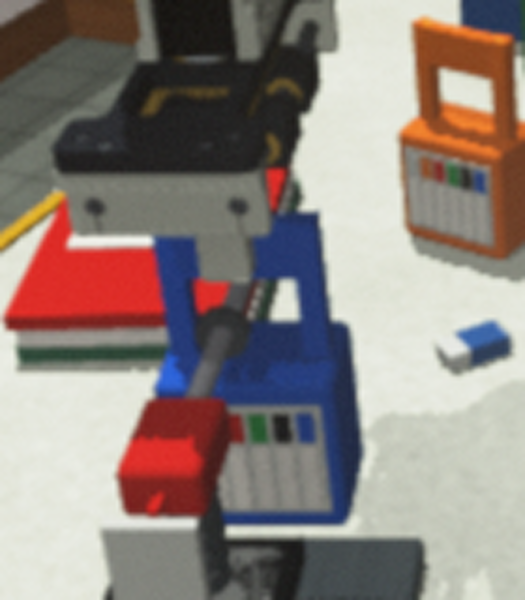

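>>> jog_arm(
  moves=[
    [[0, 0, 0.3], 0, 0.8],
    [[0, 0, 0.3], 0, 0.8],
    [[0, 0, 0.3], 0, 0.8],
    [[0, 0, 0.3], 0, 0.8],
    [[0, 0, 0.3], 0, 0.8],
    [[0, 0, 0], 0, 0.8],
    [[0, 0, 0], 0, 0.8],
    [[0, 0, 0], 0, 0.8],
  ],
)

```text
time_s: 12.2
tcp_pos: [0.5716, 0.1851, 0.2068]
eef_rot: [180.0, 0.0, -160.3]
contact_force: [1.0, -0.1, -1.1]
gripper_width: 0.0116
gripper_force: 30.0
```

Run:
```python
from h import *
f=[]
for i in range(6): capture("top");f.append(get_state()["contact_force"])
print(np.mean(f,0));to(.572,.1855,.200,-160.3)
```

```text
[ 1.11205229  0.18640665 -1.2537994 ]
t 12.5 tcp [0.5716 0.185  0.2066] [ 1.8000e+02  1.0000e-02 -1.6025e+02] w 0.011563308948169993 F [ 1.3   0.53 -0.7 ] gf 29.996286034584045 
shift cm [-0.06  0.03  0.66] turn 0.05
```

>>> jog_arm(
  moves=[
    [[0, 0, 0.3], 0, 0.8],
    [[0, 0, 0.3], 0, 0.8],
    [[0, 0, 0.15], 0, 0.8],
    [[0, 0, 0], 0, 0.8],
    [[0, 0, 0], 0, 0.8],
    [[0, 0, 0], 0, 0.8],
  ],
)

```text
time_s: 13.25
tcp_pos: [0.5716, 0.1851, 0.1992]
eef_rot: [180.0, 0.0, -160.3]
contact_force: [1.2, 0.8, -0.9]
gripper_width: 0.0117
gripper_force: 30.0
```

Run:
```python
from h import *
f=[]
for i in range(6): capture("top");f.append(get_state()["contact_force"])
print(np.mean(f,0));to(.572,.1855,.200,-160.3)
```

```text
[ 1.3878879   0.70058474 -0.34043317]
t 13.55 tcp [0.5715 0.1851 0.1991] [ 1.8000e+02  1.0000e-02 -1.6025e+02] w 0.01206779571300597 F [1.46 0.98 0.3 ] gf 29.996483623981476 
shift cm [-0.06  0.03 -0.09] turn 0.05
```

>>> jog_arm(
  moves=[
    [[0, 0, 0.15], 0, 0.8],
    [[0, 0, 0], 0, 0.8],
    [[0, 0, 0], 0, 1.4],
    [[0, 0, 0], 0, 1.7],
    [[0, 0, 0], 0, 2.2],
    [[0, 0, 0], 0, 2.2],
    [[0, 0, 0], 0, 2.2],
    [[0, 0, 0], 0, 2.2],
    [[0, 0, 0], 0, 2.2],
    [[0, 0, 0], 0, 2.2],
  ],
  newtons=5,
)

```text
time_s: 14.8
tcp_pos: [0.5715, 0.185, 0.1976]
eef_rot: [-180.0, -0.0, -160.3]
contact_force: [0.8, 0.2, -0.1]
gripper_width: 0.0222
gripper_force: 0.0
```

Run:
```python
from h import *
to(.572,.1855,.200,-160.3)
p=capture("side");b=p["pixels"][160:320,160:300]
cv2.imwrite("pics/a4.png",cv2.resize(b,(525,600),interpolation=cv2.INTER_CUBIC))
```

```text
t 14.8 tcp [0.5715 0.185  0.1976] [-180.     -0.   -160.25] w 0.02221951743915027 F [ 0.83  0.19 -0.14] gf 0.0 
shift cm [-0.06  0.03 -0.24] turn 0.05
```

View pics/a4.png

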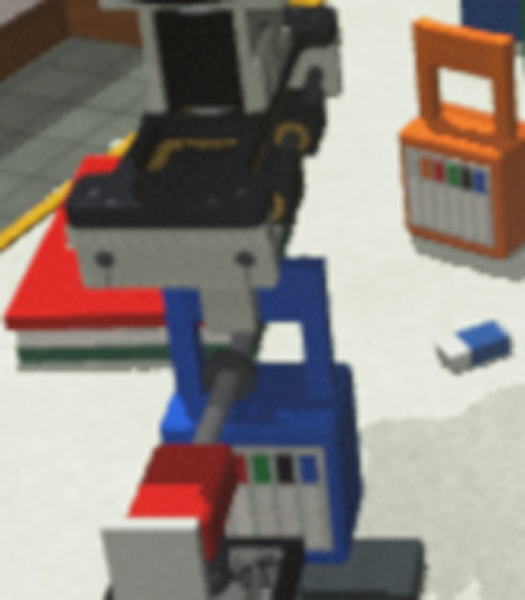

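The case hangs upright on the dipped arm with the fingers open. I'll retract straight up.

>>> jog_arm(
  moves=[
    [[0, 0, -0.5], 0, 2.4],
    [[0, 0, -0.7], 0, 2.8],
    [[0, 0, -1], 0, 3],
    [[0, 0, -2], 0, 3.5],
    [[0, 0, -3], 0, 3.5],
    [[0, 0, -4], 0, 3.5],
    [[0, 0, -4], 0, 3.5],
    [[0, 0, 0], 0, 3.5],
    [[0, 0, 0], 0, 3.5],
    [[0, 0, 0], 0, 3.5],
    [[0, 0, 0], 0, 3.5],
    [[0, 0, 0], 0, 3.5],
  ],
)

```text
time_s: 16.35
tcp_pos: [0.5714, 0.185, 0.3491]
eef_rot: [-180.0, -0.0, -160.3]
contact_force: [0.5, 0.5, 0.4]
gripper_width: 0.0349
gripper_force: 0.0
```

>>> jog_arm(
  moves=[
    [[0, 0, 0], 0, 3.5],
    [[0, 0, 0], 0, 3.5],
    [[0, 0, 0], 0, 3.5],
    [[0, 0, 0], 0, 3.5],
    [[0, 0, 0], 0, 3.5],
    [[0, 0, 0], 0, 3.5],
    [[0, 0, 0], 0, 3.5],
    [[0, 0, 0], 0, 3.5],
    [[0, 0, 0], 0, 3.5],
    [[0, 0, 0], 0, 3.5],
    [[0, 0, 0], 0, 3.5],
    [[0, 0, 0], 0, 3.5],
  ],
)

```text
time_s: 17.85
tcp_pos: [0.5715, 0.185, 0.3496]
eef_rot: [180.0, 0.0, -160.3]
contact_force: [-0.1, 0.3, -0.7]
gripper_width: 0.0348
gripper_force: 0.0
```

>>> jog_arm(
  moves=[
    [[0, 0, 0], 0, 3.5],
    [[0, 0, 0], 0, 3.5],
    [[0, 0, 0], 0, 3.5],
    [[0, 0, 0], 0, 3.5],
    [[0, 0, 0], 0, 3.5],
    [[0, 0, 0], 0, 3.5],
    [[0, 0, 0], 0, 3.5],
    [[0, 0, 0], 0, 3.5],
    [[0, 0, 0], 0, 3.5],
    [[0, 0, 0], 0, 3.5],
    [[0, 0, 0], 0, 3.5],
    [[0, 0, 0], 0, 3.5],
  ],
)

```text
time_s: 19.35
tcp_pos: [0.5715, 0.185, 0.3496]
eef_rot: [-180.0, -0.0, -160.3]
contact_force: [-0.2, -0.3, 0.2]
gripper_width: 0.0352
gripper_force: 0.0
```

Run:
```python
from h import *
to(.572,.1855,.200,-160.3)
ps=[]
for i in range(12):
    p=capture("side");ps.append(p["pixels"][160:320,160:300].astype(int))
print([int((abs(q-ps[0]).max(2)>40).sum()) for q in ps])
cv2.imwrite("pics/a5.png",cv2.resize(p["pixels"][160:320,160:300],(525,600),interpolation=cv2.INTER_CUBIC))
```

```text
t 19.35 tcp [0.5715 0.185  0.3496] [-180.     -0.   -160.25] w 0.03523088759440944 F [-0.17 -0.26  0.17] gf 0.0 
shift cm [-0.06  0.03 14.96] turn 0.05
[0, 0, 0, 0, 0, 0, 0, 0, 0, 0, 0, 0]
```

View pics/a5.png

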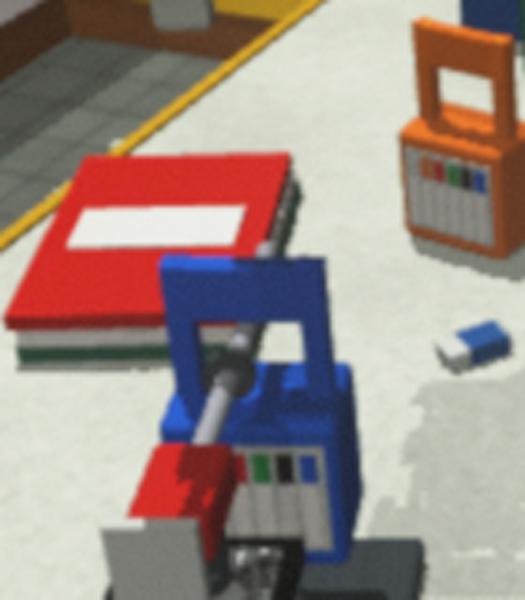

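The case hangs still on the dipped hook, with no motion across 12 frames. The orange case hasn't moved.

```bash
python3 -c "from plant import close_job;print(close_job())"
```

```text
the job is handed in; nothing more can be done
None
```

The blue marker case (middle-sized) hangs at rest on the dipped scale hook, the gripper is clear, the orange case looked unmoved in the last picture, and the job is handed in at about 20 s.

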